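# Find the valves with worn guides

### The job

One or two of the three valves in the cylinder head are loose in worn guides: feel which ones have play by gently wiggling the valve heads side to side, never forcing a valve against its guide. Pull out every loose valve and lower it, without dropping it, stem down and fully home into a free hole of the wooden rack; leave the sound valves seated in their guides, and leave everything else on the bench alone.

Things in the scene. Friction and masses are not known exactly. Their poses are not given: they have to be found in the camera images.
- casting: fixed aluminium cylinder-head casting, slab 100 (x) by 290 (y) by 30 mm high, three valve guides in a row along y, 75 mm apart; a blanked boss (34 mm wide, top 104 mm above the bench) stands 57 mm beyond guide 3, to -y. Worn and sound guides look alike and the state does not tell which is which: only wiggling does. Origin at the centre of the underside, z up.
- guide_1 (a point): centre of the mouth of valve guide 1, where the head's underside rests when the valve is fully seated: top of a round upright steel guide 26 mm outside diameter that stands 60 mm out of the casting. The guide's bore is covered by the valve head. In a sound guide the valve can shift sideways by less than 1 mm from the centre, in a worn one about 4 mm in every direction. Push with a few newtons only.
- guide_2 (a point): centre of the mouth of valve guide 2, where the head's underside rests when the valve is fully seated: top of a round upright steel guide 26 mm outside diameter that stands 60 mm out of the casting. The guide's bore is covered by the valve head. In a sound guide the valve can shift sideways by less than 1 mm from the centre, in a worn one about 4 mm in every direction. Push with a few newtons only.
- guide_3 (a point): centre of the mouth of valve guide 3, where the head's underside rests when the valve is fully seated: top of a round upright steel guide 26 mm outside diameter that stands 60 mm out of the casting. The guide's bore is covered by the valve head. In a sound guide the valve can shift sideways by less than 1 mm from the centre, in a worn one about 4 mm in every direction. Push with a few newtons only.
- valve_1: steel poppet valve: round flat head 38 mm across and 9 mm thick on top, stem 8 mm diameter and 50 mm long below it, about 120 g. Origin on the axis at the underside of the head (the stem's end is 50 mm below, the head's top 9 mm above), z up along the axis. It starts seated in guide_1 with the head's underside resting on the guide's top. One or two of the three valves are in worn guides; which ones changes each time and cannot be seen.
- valve_2: steel poppet valve: round flat head 38 mm across and 9 mm thick on top, stem 8 mm diameter and 50 mm long below it, about 120 g. Origin on the axis at the underside of the head (the stem's end is 50 mm below, the head's top 9 mm above), z up along the axis. It starts seated in guide_2 with the head's underside resting on the guide's top. One or two of the three valves are in worn guides; which ones changes each time and cannot be seen.
- valve_3: steel poppet valve: round flat head 38 mm across and 9 mm thick on top, stem 8 mm diameter and 50 mm long below it, about 120 g. Origin on the axis at the underside of the head (the stem's end is 50 mm below, the head's top 9 mm above), z up along the axis. It starts seated in guide_3 with the head's underside resting on the guide's top. One or two of the three valves are in worn guides; which ones changes each time and cannot be seen.
- rack: fixed wooden rack, a block 75 mm (x) by 200 mm (y) by 40 mm high with three upright round collars on it, 26 mm outside diameter and 25 mm tall, in a row along y at 65 mm spacing; a hole 16 mm in diameter goes down through each collar and the block. Empty at the start. A valve stands in a hole with the stem down and the underside of its head on the collar's top. Origin at the centre of the underside, z up.
- socket_0 (a point): centre of the mouth of rack hole 0, at the top of its collar, 65 mm above the bench.
- socket_1 (a point): centre of the mouth of rack hole 1, at the top of its collar, 65 mm above the bench.
- socket_2 (a point): centre of the mouth of rack hole 2, at the top of its collar, 65 mm above the bench.
- hex_socket: steel socket, 24 mm diameter, 30 mm high; a bystander to leave alone. Origin at the underside.
- spanner: steel spanner 170 mm long, lying; a bystander to leave alone. Origin at the underside.
- driver: screwdriver 190 mm long, lying; a bystander to leave alone. Origin at the underside.
- oilcan: grey can 64 mm diameter, 100 mm high; a bystander to leave alone. Origin at the underside.
- spray: dark steel bottle 54 mm diameter, 150 mm high; a bystander to leave alone. Origin at the underside.
- bearing: steel ring 60 mm diameter, 18 mm high; a bystander to leave alone. Origin at the underside.
- plug: small white ceramic plug 20 mm diameter, 42 mm high; a bystander to leave alone. Origin at the underside.
- block: dark wooden block 90 by 50 by 30 mm; a bystander to leave alone. Origin at the underside.
Things that resemble listed ones, but are neither listed nor needed, are in the scene too. What is shaped like the valve_3 but orange or yellow is not meant.

How it is judged:
By the outcome, as a careful person would: the job done as asked, in the order asked, and still so for the second after the job is handed in, with the robot touching nothing.
It also fails if it takes over 72 s, if anything falls off the work surface, if the arm or the gripper's body presses on something with over 40 N, if the wrist force passes 120 N, or if a joint passes its speed limit or range.

### The arm

A 6-joint arm with a two-finger parallel gripper is mounted at the origin on the work surface. World frame = base frame: x ahead of the robot, y to its left, z up, the work surface at z = 0. Lengths are in m, angles in rad, forces in N, time in s.
With the tool pointing down it reaches from about 0.275 to 0.75 m from the base axis. Payload 10.2 kg.
Tool frame: the origin (TCP) lies at the centre of the arm's flange, where the gripper is bolted on; the fingertips stand 166 mm ahead of it and the grasp point (between the pads) lies 147 mm ahead of it; z points along the fingers, y is the line along which they close (so a half turn about z gives the same grasp; the last joint's range is limited). The gripper opens to 88 mm and grips with 3 to 60 N. Pads are 18 mm wide; open, the fingers measure 123 mm over their backs; the gripper's body (75 mm by 187 mm) begins 45 mm behind the grasp point.
Start: joints at [-1.371, 0.313, 1.498, -0, 1.331, -0.223], TCP at [0.215, -0.479, 0.405] pointing down, gripper open.
Joint ranges: [-2.94, 2.94], [-0.97, 2.17], [0.19, 2.56], [-1.23, 4.37], [0.02, 3.11], [-2.88, 2.88]. Speed limits (rad/s): [2.39, 2.39, 3.01, 3.14, 3.14, 3.14].

### API

Orientations are given as a rotation vector (axis times angle).
In Python, from bench import telemetry, snapshot, calibration, r gives the robot as it stands.
- The arm moves only by the shell command python3 -m handwheel 'ROWS' [OPENING] [FORCE]. ROWS is JSON, a list of rows, each a list of 2 entries, a list of its own where there are three numbers: the shift along the tool's x, y, z normalised to -1 to 1, where 1 is 0.75 m, then the turn, a rotation vector about the tool's x, y, z normalised to -1 to 1, where 1 is 180 degrees. In form: [[[tx, ty, tz], [rx, ry, rz]], ...]. A call has 1 to 12 rows; each row shifts and turns the commanded pose from where the row before left it, along the tool's axes as they then stand; what a row does not reach is not made up. A row lasts 1/10 s, in which the tool goes at most 50 mm and 8.59 degrees, less where a joint would pass 70% of its speed; a pose out of reach is approached as far as the arm can. A call with a number of a shift or a turn outside -1 to 1 is refused whole. A call with a gripper value outside its range is refused whole. OPENING is the closure, from -1 (fully open) to 1 (shut), set as the call begins (- or left out, the last holds). The fingers move at their own pace and stop on an object; FORCE is the grip in N (left out, the last holds). Time passes only in rows, so rows that do not move let the fingers close. It gives the time, the measured TCP pose, the force, the opening and the grip force at its end, in the units of the state.
- telemetry.state(): the state, without advancing time (a new reading comes with each control period).
- snapshot(name): name is "scene" or "side" or "wrist"; returns the picture (420x560x3 uint8, blue, green, red); there is no depth.
- calibration(name): a dict with "fx", "fy", "cx", "cy" (pixels), "k1" (the pictures are not rectified: a ray, as slopes to the right and down, at radius r is drawn at 1 + k1 r^2 times it, then the intrinsics apply), "R" (3x3) and "t" (3): a world point X has camera coordinates R X + t; the wrist camera has in their place "T_tool_cam" (4x4, takes a point from camera to tool coordinates, whose origin is the TCP and whose axes are the flange's). Camera axes: x right, y down, z forward; pixel columns grow to the right and rows downward; lengths in m; the calibration is good to about 2 mm. A picture is of the moment at which its call begins: read the wrist's pose just before it. calibration takes no time and is no camera call.
- r.sign_off(): hands the job in; it is judged then, once.
The state is a dict: "time_s": time; "joint_positions": joint angles; "qd": joint speeds; "effort": joint torques, N m; "position": TCP position; "tcp_rot": TCP orientation; "force": force on the tool from outside, world axes, zero at the start; "ft_torque": the same for the moment, N m; "gripper_width": finger opening in m; "grasp_force": force on a finger pad.
Only numpy, scipy, OpenCV 4.12 (cv2) and the standard library are available. Lean on these libraries where they do the work, as an engineer would, in place of code of your own. Each camera call takes 0.05 s, during which the arm holds its last target. There are 200 camera calls.

## Working session

There is one attempt and no reset: what is moved stays moved. The work goes in short steps, Python scripts to look and compute and a shell command to move; the robot and the scene stay as the last step left them, time stands still between calls to the robot, and variables do not carry over. Pictures are saved under pics/ and viewed, at most 10 in all, crops included, and the job is handed in when it is done.

```bash
ls; mkdir -p pics; python3 - <<'E'
from bench import telemetry, snapshot, calibration, r
import cv2,numpy as np
print(telemetry.state())
for n in ["scene","side","wrist"]:
    im=snapshot(n); cv2.imwrite(f"pics/{n}0.png",im); print(n,calibration(n))
E
```

```text
pics
{'time_s': 0.0, 'joint_positions': array([-1.37139718e+00,  3.13437694e-01,  1.49846463e+00,  8.56915014e-06,
        1.33099003e+00, -2.23436460e-01]), 'qd': array([ 9.06742239e-04, -1.18229173e-04,  6.03006950e-05, -3.29583989e-04,
       -1.35029416e-04,  1.30705412e-04]), 'effort': array([ 1.30632070e-04, -4.02216196e+01, -2.52266371e+01,  6.94578770e-02,
        3.53660644e-02, -1.18311164e-04]), 'position': array([ 0.21539557, -0.47872974,  0.40415686]), 'tcp_rot': array([-3.07037324e+00, -6.58975907e-01, -3.75928460e-05]), 'force': array([ 0.43450329, -0.68491473, -0.25921025]), 'ft_torque': array([-0.00555717,  0.0209266 ,  0.04651002]), 'grasp_force': 0.0, 'gripper_width': 0.0880640279650808}
scene {'fx': 425.8132870032057, 'fy': 425.8132870032057, 'cx': 275.93341236150593, 'cy': 205.18783896913774, 'k1': 0.03946652596395115, 'R': array([[-0.06391047,  0.99795005, -0.00333829],
       [ 0.56064941,  0.03313723, -0.82738997],
       [-0.82558324, -0.05475049, -0.56161793]]), 't': array([ 0.03638437, -0.25144123,  1.29675012])}
side {'fx': 461.10805844214053, 'fy': 461.10805844214053, 'cx': 285.1126568979669, 'cy': 205.95344395905596, 'k1': -0.03986246739572909, 'R': array([[-0.98989971, -0.14054427,  0.01859772],
       [-0.11815073,  0.74535301, -0.65611683],
       [ 0.07835159, -0.65168719, -0.75443014]]), 't': array([0.57267985, 0.09598877, 0.95160056])}
wrist {'fx': 354.5718311584025, 'fy': 354.5718311584025, 'cx': 281.8925710897064, 'cy': 204.4701986832075, 'k1': -0.07895146849452098, 'T_tool_cam': array([[-4.52744017e-05, -9.57990893e-01, -2.86798617e-01,
         7.45359303e-02],
       [ 9.99999964e-01,  3.25826837e-05, -2.66696942e-04,
        -1.02005359e-03],
       [ 2.64837911e-04, -2.86798619e-01,  9.57990857e-01,
         1.98198359e-02],
       [ 0.00000000e+00,  0.00000000e+00,  0.00000000e+00,
         1.00000000e+00]])}
```

View pics/scene0.png

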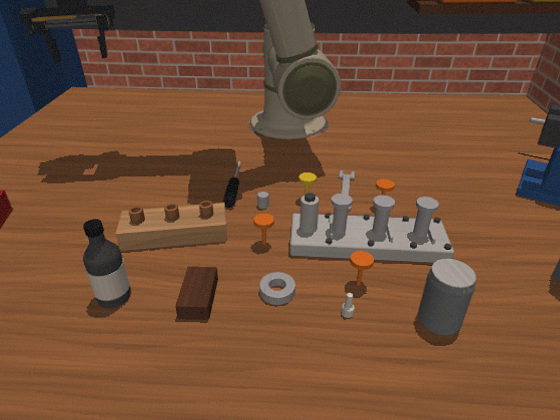

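View pics/side0.png

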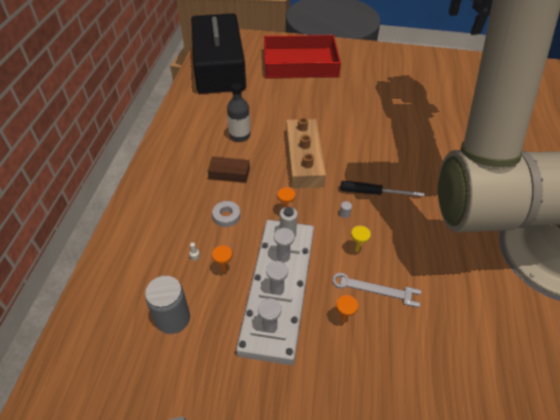

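Scene view: valve heads 3, 2 and 1 are at (341,203), (383,205) and (427,205), with the boss at (310,200). The rack collars are at (136,215), (171,212) and (206,209). Lookalikes to rule out are the orange or yellow valves at (307,178), (385,185), (264,222) and (362,260), and the boss itself. I choose the three grey heads on the casting.

```bash
cat > h.py <<'E'
from bench import telemetry, snapshot, calibration, r
import cv2,numpy as np
from scipy.spatial.transform import Rotation as Ro
def ray(n,uv,st=None):
    c=calibration(n); d=np.array([c['k1'],0,0,0,0.])[[0,1,2,3]]
    K=np.array([[c['fx'],0,c['cx']],[0,c['fy'],c['cy']],[0,0,1]])
    p=cv2.undistortPoints(np.array([[uv]],float),K,d)[0,0]
    v=np.array([*p,1])
    if n=='wrist':
        R=Ro.from_rotvec(st['tcp_rot']).as_matrix(); T=c['T_tool_cam']
        return R@T[:3,3]+st['position'], R@T[:3,:3]@v
    return -c['R'].T@c['t'], c['R'].T@v
def onz(n,uv,z,st=None):
    o,d=ray(n,uv,st); return o+d*(z-o[2])/d[2]
E
python3 - <<'E'
from h import *
for nm,s,e,z in [('v1',(427,203.5),(270,308),.099),('v2',(383.5,203),(277,269),.099),('v3',(341.5,202),(284.5,238),.099),('boss',(310,199),(288,213),.104),
 ('s_l',(136,211),(303,125),.065),('s_m',(171,208),(306,141),.065),('s_r',(206,205),(309,160),.065),
 ('o1',(385,184),(347,305),.06),('y',(307,177),(361,234),.06),('o2',(264,221),(286,196),.06),('o3',(362,260),(222,254),.06)]:
    print(nm,onz('scene',s,z).round(3),onz('side',e,z).round(3))
s=cv2.imread('pics/scene0.png')
cv2.imwrite('pics/crop.png',cv2.resize(s[160:270,100:460],None,fx=2.2,fy=2.2,interpolation=cv2.INTER_CUBIC))
E
```

```text
v1 [0.574 0.267 0.099] [0.567 0.27  0.099]
v2 [0.576 0.191 0.099] [0.567 0.194 0.099]
v3 [0.578 0.118 0.099] [0.564 0.126 0.099]
boss [0.579 0.062 0.104] [0.565 0.07  0.104]
s_l [ 0.579 -0.26   0.065] [ 0.571 -0.242  0.065]
s_m [ 0.566 -0.198  0.065] [ 0.557 -0.185  0.065]
s_r [ 0.552 -0.134  0.065] [ 0.543 -0.123  0.065]
o1 [0.446 0.218 0.06 ] [0.44  0.223 0.06 ]
y [0.426 0.057 0.06 ] [0.421 0.064 0.06 ]
o2 [ 0.59 -0.02  0.06] [ 0.579 -0.012  0.06 ]
o3 [0.686 0.147 0.06 ] [0.677 0.152 0.06 ]
```

View pics/crop.png

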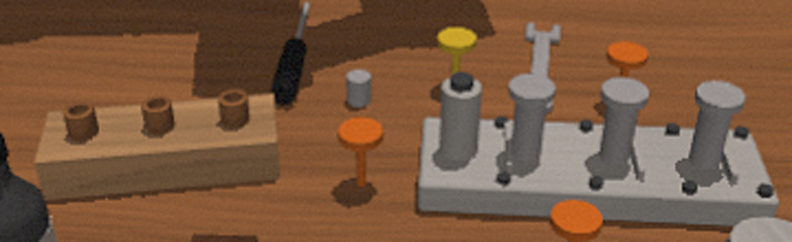

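The crop confirms three grey heads on the casting, with the capped boss to their left, and three empty collars. I'll move above the valves first.

```bash
cat >> h.py <<'E'
def need(p,yaw=np.pi/2):
    st=telemetry.state(); R=Ro.from_rotvec(st['tcp_rot'])
    T=Ro.from_matrix(np.array([[np.cos(yaw),np.sin(yaw),0],[np.sin(yaw),-np.cos(yaw),0],[0,0,-1]]))
    print('t',round(st['time_s'],2),'pos',st['position'].round(4),'shift',(R.inv().apply(np.array(p)-st['position'])/.75).round(5),'turn',((R.inv()*T).as_rotvec()/np.pi).round(4),'F',st['force'].round(2),'w',round(st['gripper_width'],4))
E
python3 -m handwheel '[[[0.05,-0.035,0],[0,0,0]],[[0.05,-0.035,0],[0,0,0]],[[0.05,-0.035,0],[0,0,0]],[[0.05,-0.035,0],[0,0,0]],[[0.05,-0.035,0],[0,0,0]],[[0.05,-0.035,0],[0,0,0]],[[0.05,-0.035,0],[0,0,0]],[[0.05,-0.035,0],[0,0,0]],[[0.05,-0.035,0],[0,0,0]],[[0.05,-0.035,0],[0,0,0]],[[0.05,-0.035,0],[0,0,0]],[[0.05,-0.035,0],[0,0,0]]]' -1 3
python3 -c "
from h import *
need([.57,.194,.38])"
```

```text
time_s: 1.35
position: [0.4971, -0.0049, 0.4047]
tcp_rot: [3.072, 0.66, -0.0]
force: [0.7, -1.4, 0.4]
gripper_width: 0.088
grasp_force: 0.0
t 1.35 pos [ 0.4971 -0.0049  0.4047] shift [ 0.19747 -0.20196  0.03287] turn [-0.      0.     -0.3654] F [ 0.75 -1.39  0.37] w 0.088
```

```bash
python3 -m handwheel '[[[0.04,-0.04,0.006],[0,0,0]],[[0.04,-0.04,0.006],[0,0,0]],[[0.04,-0.04,0.006],[0,0,0]],[[0.04,-0.04,0.006],[0,0,0]],[[0.04,-0.04,0.006],[0,0,-0.045]],[[0,0,0],[0,0,-0.046]],[[0,0,0],[0,0,-0.046]],[[0,0,0],[0,0,-0.046]],[[0,0,0],[0,0,-0.046]],[[0,0,0],[0,0,-0.046]],[[0,0,0],[0,0,-0.046]],[[0,0,0],[0,0,-0.045]]]'
python3 - <<'E'
from h import *
need([.57,.194,.38])
st=telemetry.state(); im=snapshot('wrist'); cv2.imwrite('pics/w1.png',im); print(st['position'],st['tcp_rot'])
np.save('st1.npy',st,allow_pickle=True)
E
```

```text
time_s: 2.55
position: [0.5718, 0.1915, 0.3819]
tcp_rot: [-2.213, -2.23, 0.001]
force: [-0.1, -0.8, -0.1]
gripper_width: 0.0879
grasp_force: 0.0
t 2.55 pos [0.5718 0.1915 0.3819] shift [ 0.00341 -0.00233  0.00251] turn [-0.0002  0.      0.0025] F [-0.12 -0.76 -0.09] w 0.0879
[0.57177136 0.19145642 0.38187847] [-2.21253360e+00 -2.22970963e+00  8.29378301e-04]
```

View pics/w1.png

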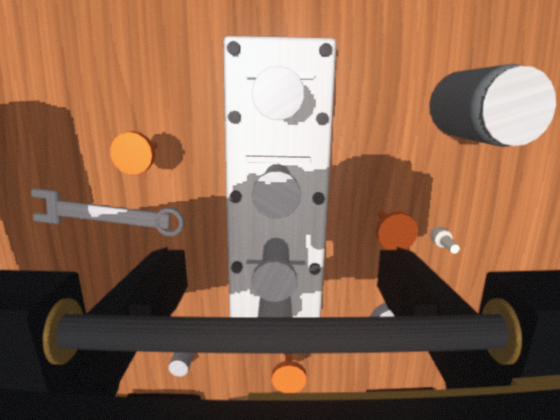

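The wrist view shows valve 1 at (279,93), valve 2 at (276,193) and valve 3 at about (274,281). Orange dummies are at (131,153) and (397,232), clear of the fingers.

```bash
python3 - <<'E'
from h import *
st=np.load('st1.npy',allow_pickle=True).item()
for n,uv in [('v1',(279,93)),('v2',(276,193)),('v3',(274,281)),('o3',(397,232)),('o1',(131,153))]: print(n,onz('wrist',uv,.099 if n[0]=='v' else .06,st).round(4))
E
```

```text
v1 [0.5689 0.2709 0.099 ]
v2 [0.567  0.1971 0.099 ]
v3 [0.5656 0.1215 0.099 ]
o3 [0.6777 0.1507 0.06  ]
o1 [0.4407 0.2217 0.06  ]
```

```bash
python3 -m handwheel '[[[0.0073,-0.0064,0],[0,0,0.0025]],[[0,0,0.04],[0,0,0]],[[0,0,0.04],[0,0,0]],[[0,0,0.04],[0,0,0]],[[0,0,0.04],[0,0,0]],[[0,0,0.027],[0,0,0]],[[0,0,0],[0,0,0]],[[0,0,0],[0,0,0]]]' -1 3
python3 -c "
from h import *
need([.567,.197,.2415])"
python3 -m handwheel '[[[0,0,0],[0,0,0]],[[0,0,0],[0,0,0]],[[0,0,0],[0,0,0]],[[0,0,0],[0,0,0]],[[0,0,0],[0,0,0]]]' -0.1 3
python3 -c "
from h import *
need([.567,.197,.2415])"
python3 -m handwheel '[[[0,0,0],[0,0,0]],[[0,0,0],[0,0,0]],[[0,0,0],[0,0,0]],[[0,0,0],[0,0,0]],[[0,0,0],[0,0,0]]]' 1 3
python3 -c "
from h import *
need([.567,.197,.2415])"
```

```text
time_s: 3.4
position: [0.567, 0.1972, 0.2427]
tcp_rot: [2.23, 2.212, 0.001]
force: [0.4, 0.7, 0.6]
gripper_width: 0.0883
grasp_force: 0.0
t 3.4 pos [0.567  0.1972 0.2427] shift [-2.90e-04  1.00e-05  1.56e-03] turn [ 0.0001 -0.     -0.0026] F [0.44 0.74 0.57] w 0.0883
time_s: 3.9
position: [0.567, 0.1969, 0.2422]
tcp_rot: [2.228, 2.214, 0.0]
force: [0.2, 0.1, -0.6]
gripper_width: 0.0502
grasp_force: 0.0
t 3.9 pos [0.567  0.1969 0.2422] shift [9.0e-05 3.0e-05 9.4e-04] turn [ 0.0001 -0.     -0.002 ] F [ 0.17  0.09 -0.63] w 0.0502
time_s: 4.4
position: [0.567, 0.1969, 0.242]
tcp_rot: [-2.228, -2.215, 0.0]
force: [-0.6, 0.4, 1.1]
gripper_width: 0.0376
grasp_force: 3.0
t 4.4 pos [0.567  0.1969 0.242 ] shift [1.2e-04 4.0e-05 6.0e-04] turn [-0.      0.     -0.0019] F [-0.55  0.37  1.09] w 0.0376
```

```bash
python3 -m handwheel '[[[0,0.0007,0],[0,0,0]],[[0,0.0007,0],[0,0,0]],[[0,0,0],[0,0,0]]]'
python3 -m handwheel '[[[0,0.0007,0],[0,0,0]],[[0,0,0],[0,0,0]]]'
python3 -m handwheel '[[[0,0.0007,0],[0,0,0]],[[0,0,0],[0,0,0]]]'
```

```text
time_s: 4.7
position: [0.5679, 0.197, 0.2419]
tcp_rot: [-2.228, -2.214, 0.001]
force: [-2.0, -0.6, 2.1]
gripper_width: 0.0374
grasp_force: 3.0
time_s: 4.9
position: [0.5682, 0.197, 0.2418]
tcp_rot: [-2.227, -2.214, 0.002]
force: [-4.6, -0.5, 2.9]
gripper_width: 0.038
grasp_force: 3.0
time_s: 5.1
position: [0.5687, 0.197, 0.2418]
tcp_rot: [-2.227, -2.214, 0.003]
force: [-5.5, -0.1, 2.9]
gripper_width: 0.0385
grasp_force: 3.0
```

```bash
python3 -m handwheel '[[[0,-0.0014,0],[0,0,0]],[[0,-0.0014,0],[0,0,0]],[[0,0,0],[0,0,0]]]'
python3 -m handwheel '[[[0,-0.0007,0],[0,0,0]],[[0,-0.0007,0],[0,0,0]],[[0,0,0],[0,0,0]]]'
python3 -m handwheel '[[[0,-0.0007,0],[0,0,0]],[[0,0,0],[0,0,0]]]'
```

```text
time_s: 5.4
position: [0.5671, 0.1969, 0.242]
tcp_rot: [2.228, 2.214, 0.001]
force: [-0.1, -0.7, -1.5]
gripper_width: 0.0374
grasp_force: 3.0
time_s: 5.7
position: [0.5659, 0.1969, 0.242]
tcp_rot: [2.228, 2.215, 0.0]
force: [0.4, -0.6, -0.7]
gripper_width: 0.0375
grasp_force: 3.0
time_s: 5.9
position: [0.5656, 0.1969, 0.2421]
tcp_rot: [2.228, 2.214, 0.001]
force: [2.5, 0.3, -0.8]
gripper_width: 0.0376
grasp_force: 3.0
```

Valve 2 has about ±1 mm of free travel, then the force rises on both sides, so it is sound. Valve 1 is next.

```bash
python3 -m handwheel '[[[0,0.002,0],[0,0,0]],[[0,0,0],[0,0,0]],[[0,0,0],[0,0,0]],[[0,0,0],[0,0,0]],[[0.033,0.0007,0],[0,0,0]],[[0.033,0.001,0],[0,0,0]],[[0.033,0.001,0],[0,0,0]],[[0,0,0],[0,0,0]],[[0,0,0],[0,0,0]]]' -1 3
python3 -m handwheel '[[[0,0,0],[0,0,0]],[[0,0,0],[0,0,0]],[[0,0,0],[0,0,0]],[[0,0,0],[0,0,0]],[[0,0,0],[0,0,0]],[[0,0,0],[0,0,0]],[[0,0,0],[0,0,0]],[[0,0,0],[0,0,0]],[[0,0,0],[0,0,0]]]' 1 3
python3 -m handwheel '[[[0,0.0007,0],[0,0,0]],[[0,0.0007,0],[0,0,0]],[[0,0,0],[0,0,0]]]'
python3 -m handwheel '[[[0,0.0007,0],[0,0,0]],[[0,0,0],[0,0,0]]]'
```

```text
time_s: 6.8
position: [0.5692, 0.2711, 0.2418]
tcp_rot: [-2.227, -2.216, 0.001]
force: [0.4, 0.2, -0.2]
gripper_width: 0.088
grasp_force: 0.0
time_s: 7.7
position: [0.5693, 0.2712, 0.242]
tcp_rot: [-2.228, -2.215, 0.0]
force: [-0.2, -1.2, 0.8]
gripper_width: 0.0376
grasp_force: 3.0
time_s: 8.0
position: [0.5704, 0.2712, 0.2419]
tcp_rot: [-2.228, -2.215, -0.0]
force: [-1.0, -0.3, 0.2]
gripper_width: 0.0378
grasp_force: 3.0
time_s: 8.2
position: [0.571, 0.2712, 0.242]
tcp_rot: [2.228, 2.215, 0.0]
force: [0.1, -0.5, -0.2]
gripper_width: 0.0374
grasp_force: 3.0
```

```bash
python3 -m handwheel '[[[0,0.0007,0],[0,0,0]],[[0,0.0007,0],[0,0,0]],[[0,0,0],[0,0,0]]]'
python3 -m handwheel '[[[0,-0.0014,0],[0,0,0]],[[0,-0.0014,0],[0,0,0]],[[0,-0.0014,0],[0,0,0]],[[0,0,0],[0,0,0]]]'
```

```text
time_s: 8.5
position: [0.572, 0.2711, 0.242]
tcp_rot: [-2.228, -2.215, 0.0]
force: [-0.8, 0.2, 0.7]
gripper_width: 0.0375
grasp_force: 3.0
time_s: 8.9
position: [0.5687, 0.2712, 0.242]
tcp_rot: [-2.228, -2.215, 0.0]
force: [-1.0, -0.9, -0.1]
gripper_width: 0.0375
grasp_force: 3.0
```

Valve 1 moves 3.3 mm with no resistance, so it is loose. Valve 3 is next.

```bash
python3 -m handwheel '[[[0,0,0],[0,0,0]],[[0,0,0],[0,0,0]],[[0,0,0],[0,0,0]],[[0,0,0],[0,0,0]],[[-0.04,-0.001,0],[0,0,0]],[[-0.04,-0.001,0],[0,0,0]],[[-0.04,-0.001,0],[0,0,0]],[[-0.04,-0.001,0],[0,0,0]],[[-0.04,0,0],[0,0,0]],[[0,0,0],[0,0,0]],[[0,0,0],[0,0,0]]]' -1 3
python3 -m handwheel '[[[0,0,0],[0,0,0]],[[0,0,0],[0,0,0]],[[0,0,0],[0,0,0]],[[0,0,0],[0,0,0]],[[0,0,0],[0,0,0]],[[0,0,0],[0,0,0]],[[0,0,0],[0,0,0]],[[0,0,0],[0,0,0]],[[0,0,0],[0,0,0]]]' 1 3
python3 -m handwheel '[[[0,0.0007,0],[0,0,0]],[[0,0.0007,0],[0,0,0]],[[0,0,0],[0,0,0]]]'
python3 -m handwheel '[[[0,0.0007,0],[0,0,0]],[[0,0,0],[0,0,0]]]'
```

```text
time_s: 10.0
position: [0.565, 0.121, 0.2421]
tcp_rot: [-2.229, -2.214, -0.0]
force: [-0.2, 0.3, -0.3]
gripper_width: 0.0881
grasp_force: 0.0
time_s: 10.9
position: [0.5649, 0.1212, 0.242]
tcp_rot: [-2.228, -2.215, -0.0]
force: [0.5, 0.0, -0.5]
gripper_width: 0.0375
grasp_force: 3.0
time_s: 11.2
position: [0.566, 0.1212, 0.242]
tcp_rot: [-2.228, -2.215, 0.0]
force: [-1.1, -0.3, -0.8]
gripper_width: 0.038
grasp_force: 3.0
time_s: 11.4
position: [0.5665, 0.1212, 0.242]
tcp_rot: [2.228, 2.215, -0.0]
force: [0.0, 0.1, 0.3]
gripper_width: 0.0375
grasp_force: 3.0
```

```bash
python3 -m handwheel '[[[0,0.0007,0],[0,0,0]],[[0,0.0007,0],[0,0,0]],[[0,0,0],[0,0,0]]]'
python3 -m handwheel '[[[0,-0.0014,0],[0,0,0]],[[0,-0.0014,0],[0,0,0]],[[0,-0.0014,0],[0,0,0]],[[0,0,0],[0,0,0]]]'
```

```text
time_s: 11.7
position: [0.5676, 0.1211, 0.242]
tcp_rot: [2.228, 2.215, 0.0]
force: [-0.1, -0.5, -0.2]
gripper_width: 0.0371
grasp_force: 3.0
time_s: 12.1
position: [0.5643, 0.1212, 0.242]
tcp_rot: [-2.228, -2.215, 0.0]
force: [-0.5, -0.3, 0.1]
gripper_width: 0.0379
grasp_force: 3.0
```

Valve 3 is loose too. I'll centre it, grip firmly and lift.

```bash
python3 -m handwheel '[[[0,0.0015,0],[0,0,0]],[[0,0,0],[0,0,0]],[[0,0,0],[0,0,0]]]' 1 30
python3 -m handwheel '[[[0,0,-0.007],[0,0,0]],[[0,0,-0.01],[0,0,0]],[[0,0,-0.013],[0,0,0]],[[0,0,-0.015],[0,0,0]],[[0,0,-0.02],[0,0,0]],[[0,0,-0.02],[0,0,0]],[[0,0,-0.02],[0,0,0]],[[0,0,-0.015],[0,0,0]],[[0,0,0],[0,0,0]],[[0,0,0],[0,0,0]]]' 1 30
python3 -c "
from h import *
need([.548,-.129,.332]);need([.562,-.192,.332])"
```

```text
time_s: 12.4
position: [0.5656, 0.1212, 0.242]
tcp_rot: [2.228, 2.215, 0.0]
force: [0.3, -0.2, 0.9]
gripper_width: 0.036
grasp_force: 30.0
time_s: 13.4
position: [0.5654, 0.1212, 0.3318]
tcp_rot: [-2.228, -2.215, 0.0]
force: [0.3, -0.3, -1.9]
gripper_width: 0.0358
grasp_force: 30.0
t 13.4 pos [0.5654 0.1212 0.3318] shift [-3.337e-01 -2.121e-02 -2.500e-04] turn [-0.0001 -0.     -0.0019] F [ 0.3  -0.35 -1.93] w 0.0358
t 13.4 pos [0.5654 0.1212 0.3318] shift [-4.1759e-01 -2.0300e-03 -2.6000e-04] turn [-0.0001 -0.     -0.0019] F [ 0.3  -0.35 -1.93] w 0.0358
```

```bash
python3 -m handwheel '[[[-0.02,-0.001,0],[0,0,0]],[[-0.045,-0.001,0],[0,0,0]],[[-0.05,-0.001,0],[0,0,0]],[[-0.05,-0.001,0],[0,0,0]],[[-0.05,-0.001,0],[0,0,0]],[[-0.05,-0.001,0],[0,0,0]],[[-0.05,-0.001,0],[0,0,0]],[[-0.05,-0.001,0],[0,0,0]],[[-0.05,-0.001,0],[0,0,0]],[[-0.045,-0.001,0],[0,0,0]],[[-0.02,-0.001,0],[0,0,0]],[[0,0,0],[0,0,0]]]'
python3 - <<'E'
from h import *
st=telemetry.state(); im=snapshot('wrist'); cv2.imwrite('pics/w2.png',im); print(st['position'],st['tcp_rot'],st['gripper_width'])
np.save('st2.npy',st,allow_pickle=True)
E
```

```text
time_s: 14.6
position: [0.5544, -0.2406, 0.3312]
tcp_rot: [-2.23, -2.211, 0.001]
force: [0.1, 0.7, -0.7]
gripper_width: 0.036
grasp_force: 30.0
[ 0.55444881 -0.24063059  0.33120204] [-2.23032026e+00 -2.21095084e+00  5.20358146e-04] 0.03596781536992265
```

View pics/w2.png

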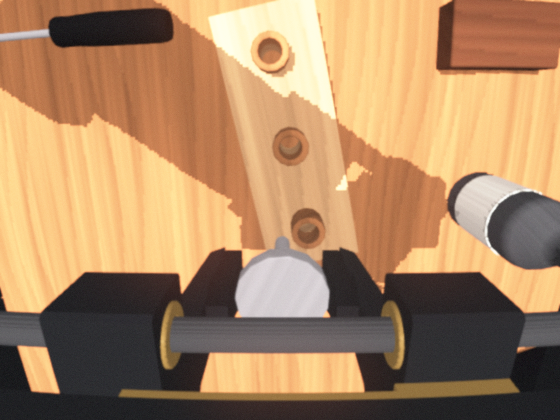

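Wrist view: collar mouths are at (270,51), (291,147) and (308,229). The held head is at (282,291) with its stem tip at about (283,242), so it hangs upright.

```bash
python3 - <<'E'
from h import *
st=np.load('st2.npy',allow_pickle=True).item()
for uv in [(270,51),(291,147),(308,229)]: print(onz('wrist',uv,.065,st).round(4))
print('head',onz('wrist',(282,291),.189,st).round(4),'tip',onz('wrist',(283,241),.1295,st).round(4))
# fine check: collar centres by local dark/brown hole? 
E
```

```text
[ 0.5474 -0.1347  0.065 ]
[ 0.5609 -0.1975  0.065 ]
[ 0.5734 -0.2582  0.065 ]
head [ 0.5543 -0.2373  0.189 ] tip [ 0.5548 -0.2408  0.1295]
```

```bash
python3 -m handwheel '[[[0.028,0.0044,0],[0,0,0]],[[0.0288,0.0044,0],[0,0,0]],[[0,0,0.02],[0,0,0]],[[0,0,0.02],[0,0,0]],[[0,0,0.02],[0,0,0]],[[0,0,0.012],[0,0,0]],[[0,0,0],[0,0,0]],[[0,0,0],[0,0,0]]]'
python3 - <<'E'
from h import *
st=telemetry.state(); im=snapshot('wrist'); np.save('st3.npy',st,allow_pickle=True)
need([.561,-.198,.217])
a=cv2.resize(im[150:370,170:400],None,fx=2.2,fy=2.2)
b=cv2.resize(snapshot('side')[100:200,250:370],None,fx=4.4,fy=4.4)[:a.shape[0],60:346]
cv2.imwrite('pics/w3.png',np.hstack([a,b]))
E
```

```text
time_s: 15.45
position: [0.5621, -0.1957, 0.2785]
tcp_rot: [2.227, 2.215, 0.0]
force: [-0.1, -0.3, -1.4]
gripper_width: 0.0361
grasp_force: 30.0
t 15.5 pos [ 0.5622 -0.1959  0.2788] shift [-0.00279 -0.00161  0.08238] turn [ 0.0003  0.0002 -0.0018] F [-0.51 -0.29 -1.24] w 0.036Traceback (most recent call last):
  File "<stdin>", line 6, in <module>
    return _nx.concatenate(arrs, 1, dtype=dtype, casting=casting)
           ~~~~~~~~~~~~~~~^^^^^^^^^^^^^^^^^^^^^^^^^^^^^^^^^^^^^^^
ValueError: all the input array dimensions except for the concatenation axis must match exactly, but along dimension 0, the array at index 0 has size 484 and the array at index 1 has size 440
```

```bash
python3 -m handwheel '[[[-0.0025,-0.0013,0],[0,0,0]],[[0,0,0],[0,0,0]],[[0,0,0],[0,0,0]]]'
python3 - <<'E'
from h import *
need([.561,-.198,.217])
a=snapshot('wrist')[150:370,170:400]; b=snapshot('side')[60:280,220:370]
cv2.imwrite('pics/w3.png',cv2.resize(np.hstack([a,b]),None,fx=2.1,fy=2.1,interpolation=2))
E
```

```text
time_s: 15.85
position: [0.5609, -0.1982, 0.2782]
tcp_rot: [2.228, 2.214, 0.0]
force: [0.2, -0.1, -1.2]
gripper_width: 0.036
grasp_force: 30.0
t 15.85 pos [ 0.5609 -0.1982  0.2782] shift [2.700e-04 4.000e-05 8.158e-02] turn [ 0.0001  0.0001 -0.002 ] F [ 0.19 -0.11 -1.16] w 0.036
```

View pics/w3.png

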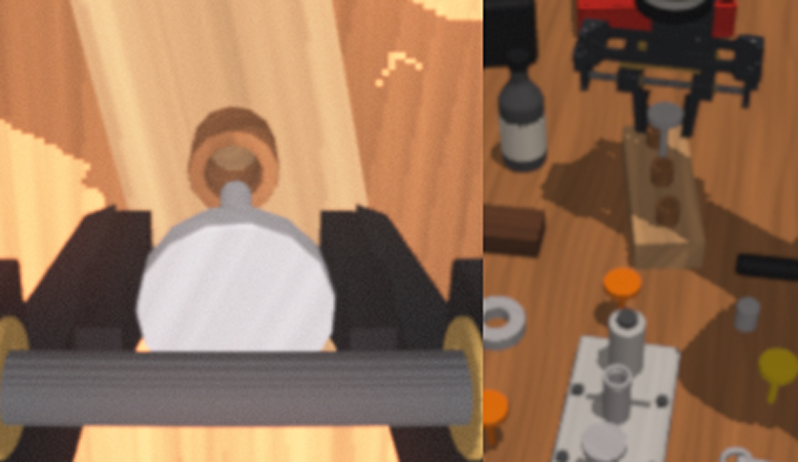

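The stem tip is at (282,240) and the collar mouth at (281,230), with the tip about 11 mm above it. I'll compare them at their own heights.

```bash
python3 - <<'E'
from h import *
st=telemetry.state()
print(onz('wrist',(281.5,230),.065,st).round(4))
for v in (238,241): print(onz('wrist',(282.4,v),.0768,st).round(4))
c=calibration('wrist');E=None
E
```

```text
[ 0.5608 -0.1962  0.065 ]
[ 0.5613 -0.1965  0.0768]
[ 0.5613 -0.1982  0.0768]
```

```bash
python3 -m handwheel '[[[0.0013,-0.0004,0.005],[0,0,0]],[[0,0,0.008],[0,0,0]],[[0,0,0.008],[0,0,0]],[[0,0,0.008],[0,0,0]],[[0,0,0],[0,0,0]]]'
python3 -m handwheel '[[[0,0,0.01],[0,0,0]],[[0,0,0.01],[0,0,0]],[[0,0,0.01],[0,0,0]],[[0,0,0.01],[0,0,0]],[[0,0,0.004],[0,0,0]],[[0,0,0.003],[0,0,0]],[[0,0,0],[0,0,0]],[[0,0,0],[0,0,0]]]'
```

```text
time_s: 16.45
position: [0.5605, -0.197, 0.255]
tcp_rot: [-2.227, -2.213, 0.001]
force: [-0.8, -0.4, -0.2]
gripper_width: 0.0359
grasp_force: 30.0
time_s: 17.25
position: [0.5608, -0.1971, 0.2212]
tcp_rot: [2.228, 2.215, 0.0]
force: [-0.1, -0.0, -1.2]
gripper_width: 0.0357
grasp_force: 30.0
```

```bash
python3 -m handwheel '[[[0,0,0.002],[0,0,0]],[[0,0,0.0013],[0,0,0]],[[0,0,0.0007],[0,0,0]],[[0,0,0],[0,0,0]],[[0,0,0],[0,0,0]]]'
python3 -m handwheel '[[[0,0,0.0007],[0,0,0]],[[0,0,0.0007],[0,0,0]],[[0,0,0],[0,0,0]]]'
```

```text
time_s: 17.75
position: [0.5607, -0.1971, 0.218]
tcp_rot: [2.228, 2.215, 0.0]
force: [0.4, -0.6, -0.9]
gripper_width: 0.0362
grasp_force: 30.0
time_s: 18.05
position: [0.5607, -0.1971, 0.217]
tcp_rot: [2.228, 2.215, 0.0]
force: [-1.0, 0.2, 0.4]
gripper_width: 0.0361
grasp_force: 30.0
```

```bash
python3 -m handwheel '[[[0,0,0.0007],[0,0,0]],[[0,0,0],[0,0,0]]]'
```

```text
time_s: 18.25
position: [0.5607, -0.1971, 0.2169]
tcp_rot: [2.228, 2.215, -0.0]
force: [-1.4, 0.2, 5.0]
gripper_width: 0.0361
grasp_force: 30.0
```

Contact with the valve home. I'll release it and fetch valve 1.

```bash
python3 -m handwheel '[[[0,0,-0.0007],[0,0,0]],[[0,0,0],[0,0,0]],[[0,0,0],[0,0,0]],[[0,0,0],[0,0,0]],[[0,0,0],[0,0,0]],[[0,0,-0.02],[0,0,0]],[[0,0,-0.04],[0,0,0]],[[0,0,-0.04],[0,0,0]],[[0,0,-0.04],[0,0,0]],[[0.03,0,-0.012],[0,0,0]],[[0.05,0.001,0],[0,0,0]],[[0.05,0.001,0],[0,0,0]]]' -1 3
python3 -m handwheel '[[[0.05,0.001,0],[0,0,0]],[[0.05,0.001,0],[0,0,0]],[[0.05,0.001,0],[0,0,0]],[[0.05,0.001,0],[0,0,0]],[[0.05,0.001,0],[0,0,0]],[[0.05,0.001,0],[0,0,0]],[[0.05,0.001,0],[0,0,0]],[[0.05,0.001,0],[0,0,0]],[[0.05,0.001,0],[0,0,0]],[[0.04,0.001,0],[0,0,0]],[[0,0,0],[0,0,0]],[[0,0,0],[0,0,0]]]'
python3 -c "
from h import *
need([.569,.271,.242])"
```

```text
time_s: 19.45
position: [0.5625, -0.0987, 0.3325]
tcp_rot: [2.228, 2.212, 0.001]
force: [-0.5, 0.9, -0.6]
gripper_width: 0.0885
grasp_force: 0.0
time_s: 20.65
position: [0.5723, 0.2679, 0.3316]
tcp_rot: [2.227, 2.215, 0.001]
force: [-0.1, 0.2, -0.0]
gripper_width: 0.0884
grasp_force: 0.0
t 20.65 pos [0.5723 0.2679 0.3316] shift [ 0.00406 -0.00451  0.11949] turn [ 0.0002  0.     -0.0016] F [-0.08  0.2  -0.02] w 0.0884
```

```bash
python3 -m handwheel '[[[0.0041,-0.0045,0.02],[0,0,0]],[[0,0,0.04],[0,0,0]],[[0,0,0.03],[0,0,0]],[[0,0,0.02],[0,0,0]],[[0,0,0.0095],[0,0,0]],[[0,0,0],[0,0,0]],[[0,0,0],[0,0,0]]]' -1
python3 -m handwheel '[[[0,0,0],[0,0,0]],[[0,0,0],[0,0,0]],[[0,0,0],[0,0,0]],[[0,0,0],[0,0,0]],[[0,0,0],[0,0,0]],[[0,0,0],[0,0,0]],[[0,0,0],[0,0,0]],[[0,0,0],[0,0,0]],[[0,0,0],[0,0,0]]]' 1 3
python3 -m handwheel '[[[0,0,0],[0,0,0]],[[0,0,0],[0,0,0]],[[0,0,0],[0,0,0]]]' 1 30
```

```text
time_s: 21.35
position: [0.5695, 0.2708, 0.2424]
tcp_rot: [2.228, 2.214, 0.002]
force: [0.2, -0.7, 0.9]
gripper_width: 0.0881
grasp_force: 0.0
time_s: 22.25
position: [0.5691, 0.2709, 0.2413]
tcp_rot: [-2.228, -2.215, 0.0]
force: [0.4, -0.1, -0.1]
gripper_width: 0.0376
grasp_force: 3.0
time_s: 22.55
position: [0.5692, 0.271, 0.2413]
tcp_rot: [2.228, 2.215, 0.0]
force: [-0.6, -0.8, -0.6]
gripper_width: 0.0357
grasp_force: 30.0
```

```bash
python3 -m handwheel '[[[0,0,-0.007],[0,0,0]],[[0,0,-0.01],[0,0,0]],[[0,0,-0.013],[0,0,0]],[[0,0,-0.015],[0,0,0]],[[0,0,-0.02],[0,0,0]],[[0,0,-0.02],[0,0,0]],[[0,0,-0.02],[0,0,0]],[[0,0,-0.015],[0,0,0]],[[0,0,0],[0,0,0]],[[-0.01,-0.001,0],[0,0,0]],[[-0.03,-0.002,0],[0,0,0]],[[-0.045,-0.002,0],[0,0,0]]]' 1 30
python3 -m handwheel '[[[-0.05,-0.003,0],[0,0,0]],[[-0.05,-0.003,0],[0,0,0]],[[-0.05,-0.003,0],[0,0,0]],[[-0.05,-0.003,0],[0,0,0]],[[-0.05,-0.003,0],[0,0,0]],[[-0.05,-0.003,0],[0,0,0]],[[-0.05,-0.002,0],[0,0,0]],[[-0.05,-0.002,0],[0,0,0]],[[-0.035,-0.002,0],[0,0,0]],[[-0.019,0,0],[0,0,0]],[[0,0,0],[0,0,0]],[[0,0,0],[0,0,0]]]'
python3 -c "
from h import *
need([.5474,-.1335,.278])"
```

```text
time_s: 23.75
position: [0.5645, 0.207, 0.3302]
tcp_rot: [-2.225, -2.216, 0.002]
force: [0.1, -0.3, -0.5]
gripper_width: 0.0355
grasp_force: 30.0
time_s: 24.95
position: [0.5449, -0.1324, 0.3309]
tcp_rot: [-2.227, -2.214, -0.0]
force: [0.1, 0.2, -0.7]
gripper_width: 0.0357
grasp_force: 30.0
t 24.95 pos [ 0.5449 -0.1324  0.3309] shift [-0.00145  0.00336  0.07058] turn [-0.0002 -0.0002 -0.0018] F [ 0.05  0.18 -0.67] w 0.0357
```

```bash
python3 -m handwheel '[[[-0.0015,0.0034,0.01],[0,0,0]],[[0,0,0.02],[0,0,0]],[[0,0,0.02],[0,0,0]],[[0,0,0.02],[0,0,0]],[[0,0,0],[0,0,0]],[[0,0,0],[0,0,0]],[[0,0,0],[0,0,0]]]'
python3 - <<'E'
from h import *
need([.5474,-.1335,.217])
a=snapshot('wrist')[150:370,170:400]; b=snapshot('side')[60:280,220:370]
cv2.imwrite('pics/w4.png',cv2.resize(np.hstack([a,b]),None,fx=2.1,fy=2.1,interpolation=2))
E
```

```text
time_s: 25.65
position: [0.5477, -0.134, 0.2795]
tcp_rot: [2.227, 2.215, 0.001]
force: [0.3, -0.5, -0.6]
gripper_width: 0.0353
grasp_force: 30.0
t 25.65 pos [ 0.5477 -0.134   0.2795] shift [ 0.0007  -0.00055  0.08336] turn [ 0.0004  0.0002 -0.0017] F [ 0.28 -0.47 -0.58] w 0.0353
```

View pics/w4.png

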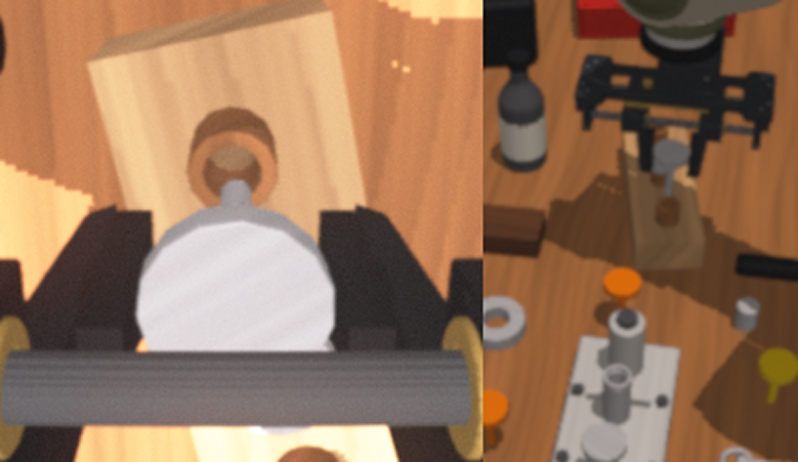

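This is the same alignment as before: tip at (282,240), mouth at (280,229). Guide 3 is empty and valve 2 is still seated. I'll lower it.

```bash
python3 -m handwheel '[[[0.0013,-0.0006,0.005],[0,0,0]],[[0,0,0.008],[0,0,0]],[[0,0,0.008],[0,0,0]],[[0,0,0.008],[0,0,0]],[[0,0,0],[0,0,0]]]'
python3 -m handwheel '[[[0,0,0.01],[0,0,0]],[[0,0,0.01],[0,0,0]],[[0,0,0.01],[0,0,0]],[[0,0,0.01],[0,0,0]],[[0,0,0.005],[0,0,0]],[[0,0,0.004],[0,0,0]],[[0,0,0],[0,0,0]],[[0,0,0],[0,0,0]]]'
python3 -m handwheel '[[[0,0,0.0014],[0,0,0]],[[0,0,0.0014],[0,0,0]],[[0,0,0],[0,0,0]],[[0,0,0],[0,0,0]]]'
```

```text
time_s: 26.25
position: [0.5469, -0.1333, 0.2559]
tcp_rot: [-2.227, -2.213, 0.001]
force: [0.4, 0.2, -0.9]
gripper_width: 0.036
grasp_force: 30.0
time_s: 27.05
position: [0.5471, -0.1334, 0.2205]
tcp_rot: [2.228, 2.214, 0.0]
force: [-0.2, -0.2, -0.7]
gripper_width: 0.0355
grasp_force: 30.0
time_s: 27.45
position: [0.5471, -0.1334, 0.2182]
tcp_rot: [2.228, 2.215, 0.0]
force: [0.1, 0.1, -0.7]
gripper_width: 0.0356
grasp_force: 30.0
```

```bash
python3 -m handwheel '[[[0,0,0.0014],[0,0,0]],[[0,0,0.0007],[0,0,0]],[[0,0,0],[0,0,0]],[[0,0,0],[0,0,0]]]'
python3 -m handwheel '[[[0,0,0.0007],[0,0,0]],[[0,0,0],[0,0,0]],[[0,0,0],[0,0,0]]]'
```

```text
time_s: 27.85
position: [0.5471, -0.1333, 0.2166]
tcp_rot: [-2.228, -2.215, -0.0]
force: [-0.2, -0.5, -0.7]
gripper_width: 0.0359
grasp_force: 30.0
time_s: 28.15
position: [0.5471, -0.1334, 0.2163]
tcp_rot: [2.228, 2.215, 0.0]
force: [-1.0, 0.6, 1.4]
gripper_width: 0.0355
grasp_force: 30.0
```

```bash
python3 -m handwheel '[[[0,0,0],[0,0,0]],[[0,0,0],[0,0,0]],[[0,0,0],[0,0,0]],[[0,0,0],[0,0,0]],[[0,0,0],[0,0,0]],[[0,0,-0.02],[0,0,0]],[[0,0,-0.04],[0,0,0]],[[0,0,-0.04],[0,0,0]],[[0,0,-0.04],[0,0,0]],[[0,0,-0.04],[0,0,0]],[[0,-0.05,0],[0,0,0]],[[0,-0.05,0],[0,0,0]]]' -1 3
python3 -m handwheel '[[[0,-0.05,0],[0,0,0]],[[0,-0.05,0],[0,0,0]],[[0,-0.05,0],[0,0,0]],[[0,0,0],[0,0,0]],[[0,0,0],[0,0,0]]]'
python3 - <<'E'
from h import *
a=snapshot('scene')[150:350,100:460]; b=snapshot('side')[90:370,180:380]
a=cv2.resize(a,None,fx=1.4,fy=1.4)
cv2.imwrite('pics/f.png',cv2.resize(np.hstack([a,b]),None,fx=1.1,fy=1.1))
E
```

```text
time_s: 29.35
position: [0.4712, -0.1327, 0.3516]
tcp_rot: [2.226, 2.214, 0.001]
force: [-0.3, -0.7, -0.1]
gripper_width: 0.0883
grasp_force: 0.0
time_s: 29.85
position: [0.3596, -0.1324, 0.3516]
tcp_rot: [2.228, 2.212, 0.001]
force: [0.6, -0.6, -0.5]
gripper_width: 0.0881
grasp_force: 0.0
```

View pics/f.png

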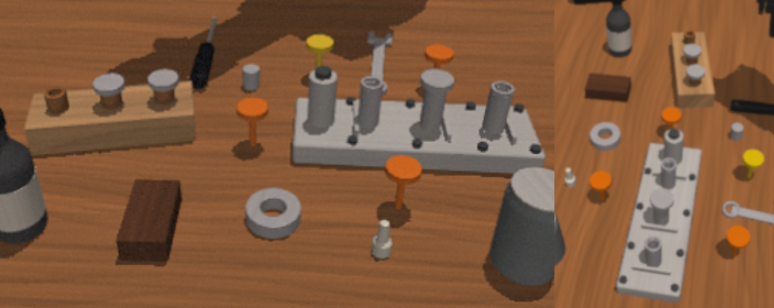

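Both valves sit on the rack collars at (108,85) and (163,80) in the crop. Valve 2 is still seated at (436,82), guides 1 and 3 are empty, and nothing else has moved.

```bash
python3 -c "
from bench import r
print(r.sign_off())"
```

```text
the job is handed in; nothing more can be done
None
```

Valves 1 and 3 were loose, so I pulled both and lowered them fully home in two rack holes; valve 2 was sound and stays seated, and the job was handed in at about 30 s.

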